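# Load and tip the tin-sorting tray

## Task

Set the loose red-lidded tin in the empty middle lane of the sorting tray, at the end where the other tin and the jar stand. Push the red lip down until the tray sits firmly on its rest, without forcing it, and hold it there while both tins slide under the yellow bar to the far end and the jar stops at the bar. Then ease the tray gently back to level without letting it snap up; do not touch the other tin or the jar by hand, and leave the rest of the counter alone.

Things in the scene. Friction and masses are not known exactly. Their poses are not given: they have to be found in the camera images.
- stand: Grey steel stand, fixed to the counter, base 270 x 300 x 12 mm; the tray swings on it and counts as part of it. Origin on the counter right under the hinge; y along the lanes towards the lip, x across them. The hinge runs along x, 130 mm above the counter. Under the lip end lies the rubber-topped brass block, its rest, that stops the tray; its place is adjustable, not measured: feel for it.
- tray (a joint): Tilt of the tray, rad: 0 level (upper stop), grows as the lip goes down; it meets the rest block anywhere from 0.38 to 0.54. A spring pulls it up: 3 to 6 N on the lip moves it, less once the stock has slid (at 0.2 to 0.36 rad). At the rest the force rises sharply. Let go, it snaps up: lead it back with the hand on the lip, always under 0.9 rad/s (160 mm/s at the lip).
- tray_mid (a point): Top of the polished floor at the tray's middle, 8 mm above the hinge, tilting with it; x across the lanes, y along them to the lip, z up. Three lanes 62 mm clear, centred at x = -67, 0, +67 mm; dividers 12 mm high, 4 thick; side walls 24 high; 206 wide outside. Floor from y = -135 to 135 mm, end walls 12 high, 4 thick. Stock waits at y = -108 to -75; load the tin at y = -110 to -30.
- tray_lip (a point): Top of the red push lip, mid-width; 184 mm along y and 8 mm up from the hinge, tilting with the tray (axes as tray_mid). The flat lip spans 130 mm in x and 139 to 210 mm in y from the hinge, 5 mm thick, level with the tray floor, on rubber mounts that give 0.55 mm per N. Firmly seated: 8 N or more of push on the lip for half a second at the rest, the stock having slid. More than 20 N bends it.
- tray_bar (a point): Centre of the yellow bar's underside; the bar crosses all lanes at y = 55 to 65 mm from tray_mid, its underside 30 mm and its top 36 mm above the floor. Tins pass under it, the jar does not.
- tin_b: The loose tin on the counter to be loaded: flat round brass-coloured tin with red lid, diameter 46 mm, height 22 mm, about 60 g; origin at the centre of its underside, z up.
- tin_a: Same tin with a green lid, already standing in an outer lane of the tray (either one); diameter 46 mm, height 22 mm; origin at the centre of its underside.
- jar: Terracotta-coloured jar with white lid, diameter 46 mm, height 46 mm, about 110 g, standing in the other outer lane; too tall for the bar; origin at the centre of its underside.
- mustard: Bystander: yellow jar, 60 mm diameter, 85 mm high, left of the tray; origin under its centre.
- plate: Bystander: white plate, 150 mm diameter, 18 mm high; origin under its centre.
- wine: Bystander: green bottle, 74 mm diameter, 235 mm high, far left; origin under its centre.
- pepper_mill: Bystander: dark wooden mill, 52 mm diameter, 150 mm high, far side; origin under its centre.
- gherkins: Bystander: amber jar with green lid, 56 mm diameter, 70 mm high, right of the tray beyond the loose tin; origin under its centre.
- spatula: Bystander: spatula lying on the counter, right; origin under its middle, along its x axis.
Things that resemble listed ones, but are neither listed nor needed, are in the scene too. What is shaped like the tin_b but purple is not meant. What is shaped like the tin_a but pink is not meant.

How it is judged:
By the outcome, as a careful person would: the job done as asked, in the order asked, and still so for the second after the job is handed in, with the robot touching nothing.
It also fails if it takes over 72 s, if anything falls off the work surface, if the arm or the gripper's body presses on something with over 40 N, if the wrist force passes 120 N, or if a joint passes its speed limit or range.

## Robot

A 6-joint arm with a two-finger parallel gripper is mounted at the origin on the work surface. World frame = base frame: x ahead of the robot, y to its left, z up, the work surface at z = 0. Lengths are in m, angles in rad, forces in N, time in s.
With the tool pointing down it reaches from about 0.35 to 0.975 m from the base axis. Payload 4.9 kg.
Tool frame: the origin (TCP) lies midway between the tips of the shut fingers; the grasp point (between the pads) lies 19 mm behind it; z points along the fingers, y is the direction in which the jaws open and shut (so a half turn about z gives the same grasp; the last joint's range is limited). The gripper opens to 85 mm and grips with 20 to 120 N. Pads are 22 mm wide; open, the fingers measure 114 mm over their backs; the gripper's body (76 mm by 85 mm) begins 54 mm behind the grasp point. The pads swing forward as they close: fully open they stand 13 mm farther back than shut.
Start: joints at [1.08, 0.053, 1.613, -0, 1.476, -0.119], TCP at [0.227, 0.582, 0.231] pointing down, gripper open.
Joint ranges: [-3.01, 3.01], [-1.01, 2.22], [0.06, 2.58], [-1.02, 4.17], [0.09, 2.62], [-3.14, 3.14]. Speed limits (rad/s): [2.57, 2.57, 3.14, 3.14, 3.14, 3.14].

## Interface

Orientations are given as a unit quaternion [w, x, y, z].
In Python, from plant import manip, cams gives the robot as it stands.
- The arm moves only by the tool jog_arm, never from a script. Its argument "targets" is a list of rows, each a list of 4 numbers: the shift along the tool's x, y, z in m, then the turn about the tool's z in degrees. A call has 1 to 5 rows; each row is the pose to reach, as a shift and turn from the pose commanded when the call began, along the tool's axes at that moment; what a row does not reach only later rows make up. A row lasts 1/12 s, in which the tool goes at most 41.7 mm and 7.16 degrees, less where a joint would pass 70% of its speed; a pose out of reach is approached as far as the arm can. A call with a gripper value outside its range is refused whole. "fingers" is the opening, from 0 (shut) to 1 (fully open), set as the call begins (left out, the last holds). The fingers move at their own pace and stop on an object; the grip force is fixed at half the most. Time passes only in rows, so rows that repeat a pose let the fingers close. It gives the time, the measured TCP pose, the force and the opening at its end, in the units of the state.
- manip.state(): the state, without advancing time (a new reading comes with each control period).
- cams.grab_frame(name): name is "scene" or "side" or "wrist"; returns the picture (384x512x3 uint8, red, green, blue); there is no depth.
- cams.get_calibration(name): a dict with "camera_matrix" (3x3 intrinsics, pixels), "distortion" ([k1, k2, p1, p2, k3] as OpenCV has them; the pictures are not rectified), "cam_to_world" (4x4, takes a point from camera to world coordinates). Camera axes: x right, y up, looking along -z (the intrinsics and any distortion apply to the point x, -y, -z); pixel columns grow to the right and rows downward; lengths in m; the calibration is good to about 2 mm. A picture is of the moment at which its call begins: read the wrist's pose just before it. get_calibration takes no time and is no camera call; for the wrist camera it gives the pose at the moment of the call.
- manip.job_done(): hands the job in, once; it reports no verdict.
The state is a dict: "time": time; "joint_pos": joint angles; "joint_vel": joint speeds; "joint_efforts": joint torques, N m; "tool_pos": TCP position; "tool_rot": TCP orientation; "contact_force": force on the tool from outside, world axes, zero at the start; "ft_torque": the same for the moment, N m; "gripper_width": opening from 0.0 (shut) to 1.0 (fully open).
Only numpy, scipy, OpenCV 4.12 (cv2) and the standard library are available. Lean on these libraries where they do the work, as an engineer would, in place of code of your own. Each camera call takes 0.05 s, during which the arm holds its last target. There are 200 camera calls.

## Working session

There is one attempt and no reset: what is moved stays moved. The work goes in short steps, Python scripts to look and compute and a tool call to move; the robot and the scene stay as the last step left them, time stands still between calls to the robot, and variables do not carry over. Pictures are saved under pics/ and viewed, about 8 in all and at most 12, crops included, and the job is handed in when it is done.

Besides the shell and the picture viewer there is one more tool, called after "Emit:" as name(argument=value, ...), one argument or row to a line, values as JSON. jog_arm: Moves the arm, as the interface text tells. Its arguments: {"type":"object","properties":{"targets":{"type":"array"},"fingers":{"type":"number"}},"required":["targets"]}

```bash
ls; mkdir -p pics; python3 - <<'E'
from plant import manip, cams
import cv2
s=manip.state();print(s)
for n in ("scene","side"):
    f=cams.grab_frame(n); cv2.imwrite(f"pics/{n}0.png",f[...,::-1])
    c=cams.get_calibration(n);print(n,c)
a=cv2.imread("pics/scene0.png");b=cv2.imread("pics/side0.png")
E
```

```text
pics
{'time': 0.0, 'joint_pos': array([ 1.08001479e+00,  5.33706021e-02,  1.61430544e+00,  2.53670574e-05,
        1.47597324e+00, -1.18986486e-01]), 'joint_vel': array([ 0.00124783, -0.00074869, -0.0005874 , -0.00022551,  0.00121964,
        0.00206333]), 'joint_efforts': array([ 4.04828188e-04, -3.93681443e+01, -3.70176530e+01, -8.19133834e-05,
        6.91575115e-03, -1.98901887e-05]), 'tool_pos': array([0.22674617, 0.5817532 , 0.23004765]), 'tool_rot': array([-3.20724491e-04,  1.84829764e-01,  9.82770014e-01, -9.77098606e-04]), 'contact_force': array([-0.9823283 ,  0.0523673 ,  0.06459349]), 'ft_torque': array([ 0.03624635,  0.03371134, -0.00914928]), 'gripper_width': 0.9975031870497237}
scene {'camera_matrix': array([[436.62412835,   0.        , 263.13518816],
       [  0.        , 436.62412835, 197.78407231],
       [  0.        ,   0.        ,   1.        ]]), 'distortion': array([-0.01448014,  0.        ,  0.        ,  0.        ,  0.        ]), 'cam_to_world': array([[ 0.58937933, -0.66971437,  0.45179051,  1.13692097],
       [ 0.80769873,  0.4774517 , -0.34592288, -0.42986673],
       [ 0.01596137,  0.56879042,  0.82232761,  1.1015792 ],
       [ 0.        ,  0.        ,  0.        ,  1.        ]])}
side {'camera_matrix': array([[450.89263859,   0.        , 256.94359828],
       [  0.        , 450.89263859, 191.15778481],
       [  0.        ,   0.        ,   1.        ]]), 'distortion': array([-0.10777905,  0.        ,  0.        ,  0.        ,  0.        ]), 'cam_to_world': array([[ 0.78629031,  0.37070628, -0.49429183, -0.08250744],
       [-0.6175093 ,  0.49834243, -0.60855327, -0.89041334],
       [ 0.02073207,  0.78372934,  0.62075639,  0.98228709],
       [ 0.        ,  0.        ,  0.        ,  1.        ]])}
```

View pics/scene0.png

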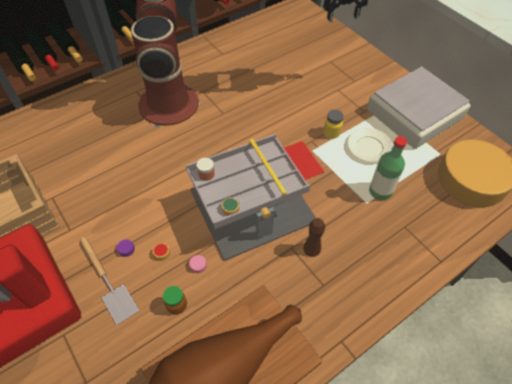

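View pics/side0.png

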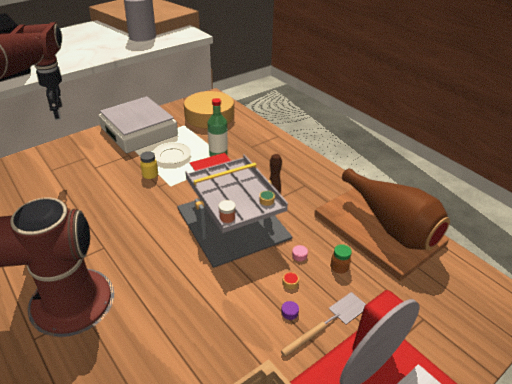

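The scene view shows the tray around (250,185), with its lip at (303,160), the jar at (205,168) and the green tin at (231,206). Candidates for tin_b in the scene view are the red-lidded tin (161,251), the purple one (125,247), the pink one (198,264) and the gherkins jar (174,299). I choose red at (161,251), which is (291,280) in the side view. Next is a close crop to check it and read the tray corners.

```bash
cat > h.py <<'E'
import numpy as np, cv2
from plant import manip, cams
def ray(n,uv,cal=None):
    c=cal or cams.get_calibration(n)
    p=cv2.undistortPoints(np.array([[uv]],float),np.array(c["camera_matrix"]),np.array(c["distortion"]))[0,0]
    T=np.array(c["cam_to_world"]); return T[:3,3],T[:3,:3]@np.array([p[0],-p[1],-1.])
def onz(n,uv,z,cal=None):
    o,d=ray(n,uv,cal); return o+d*(z-o[2])/d[2]
def proj(n,P,cal=None):
    c=cal or cams.get_calibration(n); T=np.array(c["cam_to_world"])
    q=(np.atleast_2d(P)-T[:3,3])@T[:3,:3]*[1,-1,-1]
    return cv2.projectPoints(q,np.zeros(3),np.zeros(3),np.array(c["camera_matrix"]),np.array(c["distortion"]))[0][:,0]
E
python3 - <<'E'
from h import *
a=cv2.imread("pics/scene0.png")[120:280,110:340]; b=cv2.imread("pics/side0.png")[145:305,160:320]
A=cv2.resize(a,None,fx=3.4,fy=3.4,interpolation=cv2.INTER_CUBIC)
cv2.imwrite("pics/crop_scene.png",A)
cv2.imwrite("pics/crop_side.png",cv2.resize(b,None,fx=3.6,fy=3.6,interpolation=cv2.INTER_CUBIC))
print(onz("scene",(161,250),.022),onz("side",(291,279),.022))
E
```

```text
[ 0.52161321 -0.30956314  0.022     ] [ 0.51584056 -0.31351804  0.022     ]
```

View pics/crop_scene.png

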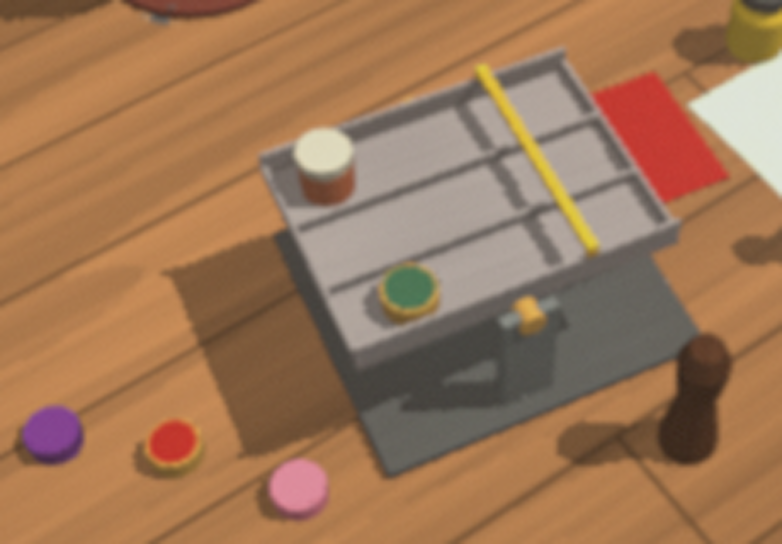

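View pics/crop_side.png

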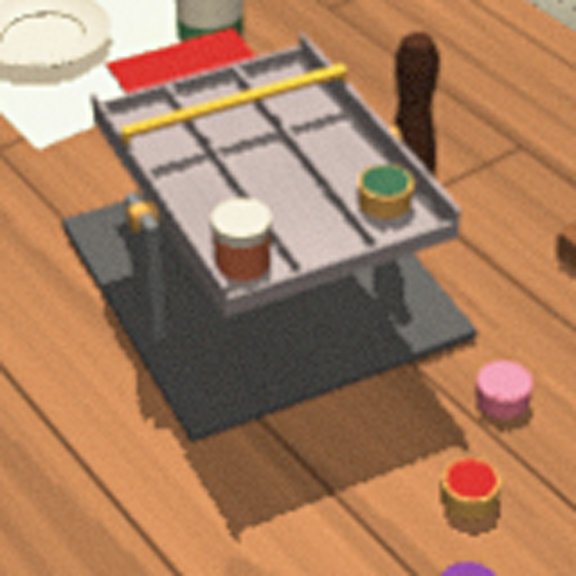

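The crops confirm that the loose red-lidded brass tin is the right one, with purple and pink on either side of it. The jar stands in the lane nearer the robot, the green tin is in the far lane, and the middle lane is empty. Next I fit the stand pose from these landmarks.

```bash
cat >> h.py <<'E'
def stand2w(p,P):
    X,Y,t=p; P=np.atleast_2d(np.array(P,float)); c,s=np.cos(t),np.sin(t)
    return np.c_[X+c*P[:,0]-s*P[:,1],Y+s*P[:,0]+c*P[:,1],P[:,2]]
E
python3 - <<'E'
from h import *
from scipy.optimize import least_squares
S=[((656,72),(-65,210,138)),((728,178),(65,210,138)),((484,66),(-103,60,174)),((594,246),(103,60,174)),((263,158),(-103,-139,162)),((563,50),(-103,139,162)),((678,226),(103,139,162))]
D=[((125,133),(-103,60,174)),((346,71),(103,60,174)),((458,215),(103,-139,162)),((303,40),(103,139,162)),((95,98),(-103,139,162)),((237,30),(65,210,138))]
us=np.array([s[0] for s in S])/3.4+[110,120]; ud=np.array([s[0] for s in D])/3.6+[160,145]
ps=np.array([s[1] for s in S])/1e3; pd=np.array([s[1] for s in D])/1e3
cs,cd=cams.get_calibration("scene"),cams.get_calibration("side")
f=lambda p:np.r_[(proj("scene",stand2w(p,ps),cs)-us).ravel(),(proj("side",stand2w(p,pd),cd)-ud).ravel()]
r=least_squares(f,[.55,-.05,0],loss="soft_l1");print(r.x,np.round(f(r.x).reshape(-1,2),1).tolist())
p=r.x; np.save("stand.npy",p)
for n,uv,z in (("jar",(324,148),.184),("tin_a",(410,287),.16),("tinb",(174,441),.022)): print(n,onz("scene",np.array(uv)/3.4+[110,120],z))
for n,uv,z in (("jar",(241,219),.184),("tin_a",(386,183),.16),("tinb",(471,479),.022)): print(n,onz("side",np.array(uv)/3.6+[160,145],z))
print("load",stand2w(p,[(0,-.085,.138)]),"lip",stand2w(p,[(0,.184,.138)]))
E
```

```text
[ 0.53325222 -0.02715334 -0.19220728] [[-0.4, -0.4], [0.3, -0.0], [-1.4, -0.1], [-1.3, 0.7], [-2.3, -2.0], [0.1, -0.9], [0.1, -0.8], [-0.0, -1.2], [0.4, -1.1], [1.1, -1.4], [1.3, -2.0], [-0.5, -2.2], [0.3, -1.2]]
jar [ 0.45155951 -0.10468181  0.184     ]
tin_a [ 0.58750907 -0.11478718  0.16      ]
tinb [ 0.52108738 -0.3087255   0.022     ]
jar [ 0.44734254 -0.1096628   0.184     ]
tin_a [ 0.58270772 -0.11929408  0.16      ]
tinb [ 0.51773545 -0.31066962  0.022     ]
load [[ 0.51701501 -0.11058807  0.138     ]] lip [[0.568401   0.15345829 0.138     ]]
```

```bash
cat >> h.py <<'E'
from scipy.spatial.transform import Rotation as Ro
def go(T,jaw=None):
    "tool shift and turn to world TCP T, jaw heading in world degrees"
    s=manip.state(); q=s["tool_rot"]; R=Ro.from_quat([q[1],q[2],q[3],q[0]]).as_matrix()
    d=R.T@(np.array(T)-s["tool_pos"]); h=np.degrees(np.arctan2(R[1,1],R[0,1]))
    t=None if jaw is None else -(((jaw-h)+90)%180-90)
    print("t",round(s["time"],2),"pos",np.round(s["tool_pos"],4),"shift",np.round(d,4),"n",np.linalg.norm(d)/.0417,"head",round(h,1),"turn",t,"F",np.round(s["contact_force"],2),"grip",round(s["gripper_width"],3))
E
python3 - <<'E'
from h import *
for n,uv in (("purple",(125,246)),("pink",(198,263)),("red",(161,250))): print(n,onz("scene",uv,.022)[:2])
print("gherk",onz("scene",(174,296),.07)[:2])
go([.48,-.20,.27],144); print(cams.get_calibration("wrist")["cam_to_world"].round(3))
E
```

```text
purple [ 0.45242972 -0.38480358]
pink [ 0.61515334 -0.24712118]
red [ 0.52161321 -0.30956314]
gherk [ 0.68109024 -0.35061518]
t 0.1 pos [0.2268 0.5818 0.2301] shift [-0.5199 -0.6365 -0.0387] n 19.72988271523349 head 68.7 turn -75.30177985403134 F [0.87 0.47 0.13] grip 0.999
[[ 0.363 -0.9   -0.242  0.166]
 [ 0.932  0.35   0.096  0.607]
 [-0.001 -0.261  0.965  0.373]
 [ 0.     0.     0.     1.   ]]
```

Emit:
jog_arm(
  targets=[
    [-0.025,-0.031,-0.008,-5],
    [-0.05,-0.062,-0.016,-10.3],
    [-0.075,-0.093,-0.024,-10.3],
    [-0.1,-0.124,-0.032,-10.3],
    [-0.125,-0.155,-0.04,-10.3],
  ],
  fingers=1,
)

```text
time: 0.52
tool_pos: [0.287, 0.3906, 0.2709]
tool_rot: [-0.0, 0.095, 0.995, -0.0]
contact_force: [0.4, -0.3, 0.8]
gripper_width: 1.001
```

```bash
python3 -c "
from h import *
go([.519,-.31,.27],79)"
```

```text
t 0.52 pos [0.287  0.3906 0.2709] shift [-0.3608 -0.6438  0.0014] n 17.6984722026589 head 79.1 turn 0.05199203395144991 F [ 0.42 -0.27  0.75] grip 1.001
```

Emit:
jog_arm(
  targets=[
    [-0.02,-0.036,0,0],
    [-0.04,-0.072,0,0],
    [-0.06,-0.107,0,0],
    [-0.08,-0.143,0,0],
    [-0.1,-0.179,0,0],
  ],
)

```text
time: 0.93
tool_pos: [0.351, 0.1959, 0.2709]
tool_rot: [0.0, 0.095, 0.995, 0.0]
contact_force: [0.6, 0.7, -0.2]
gripper_width: 1.005
```

Emit:
jog_arm(
  targets=[
    [-0.02,-0.036,0,0],
    [-0.04,-0.072,0,0],
    [-0.06,-0.107,0,0],
    [-0.08,-0.143,0,0],
    [-0.1,-0.179,0,0],
  ],
)

```text
time: 1.35
tool_pos: [0.4151, 0.0008, 0.2711]
tool_rot: [0.0, 0.096, 0.995, 0.0]
contact_force: [0.7, -0.1, 0.5]
gripper_width: 0.998
```

Emit:
jog_arm(
  targets=[
    [-0.02,-0.036,0,0],
    [-0.04,-0.072,0,0],
    [-0.06,-0.107,0,0],
    [-0.08,-0.143,0,0],
    [-0.1,-0.179,0,0],
  ],
)

```text
time: 1.77
tool_pos: [0.4791, -0.194, 0.2708]
tool_rot: [-0.0, 0.096, 0.995, 0.0]
contact_force: [0.5, 0.4, 0.4]
gripper_width: 1.001
```

```bash
python3 -c "
from h import *
go([.519,-.31,.15],79)"
```

```text
t 1.77 pos [ 0.4791 -0.194   0.2708] shift [-0.0614 -0.1062  0.1207] n 4.127800188339764 head 79.0 turn -0.039600819552873645 F [0.53 0.39 0.43] grip 1.001
```

Emit:
jog_arm(
  targets=[
    [-0.022,-0.036,0,0],
    [-0.043,-0.07,0.01,0],
    [-0.061,-0.106,0.03,0],
    [-0.061,-0.106,0.07,0],
    [-0.061,-0.106,0.11,0],
  ],
)

```text
time: 2.18
tool_pos: [0.5197, -0.3107, 0.1611]
tool_rot: [0.001, 0.097, 0.995, -0.001]
contact_force: [1.1, 0.3, -1.0]
gripper_width: 1.001
```

```bash
python3 - <<'E'
from h import *
c=cams.get_calibration("wrist");f=cams.grab_frame("wrist");cv2.imwrite("pics/w1.png",f[...,::-1])
go([.519,-.31,.15],79)
hsv=cv2.cvtColor(f,cv2.COLOR_RGB2HSV)
m=((hsv[...,0]<6)|(hsv[...,0]>174))&(hsv[...,1]>180)&(hsv[...,2]>100)
n,l,st,ce=cv2.connectedComponentsWithStats(m.astype(np.uint8))
for i in range(1,n):
    if st[i,4]>100: print(st[i],ce[i],onz("wrist",ce[i],.022,c))
E
```

```text
t 2.23 pos [ 0.5143 -0.3056  0.1493] shift [-0.0054 -0.0034 -0.0008] n 0.15470068504844933 head 78.9 turn -0.12122076839860085 F [-3.19  2.43 -6.66] grip 1.005
[ 239  157   39   37 1124] [257.68594306 174.90480427] [ 0.51621741 -0.30748325  0.022     ]
[   0  165   37  121 2471] [ 12.70497774 234.97409955] [ 0.52943525 -0.56566328  0.022     ]
```

View pics/w1.png

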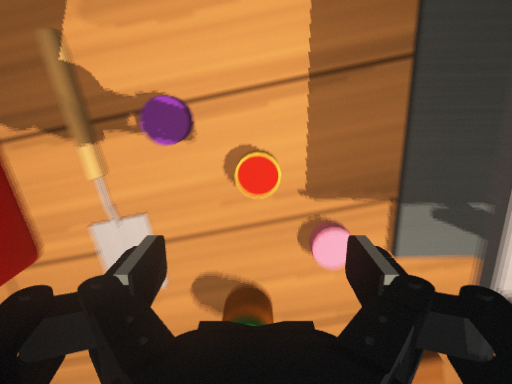

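The wrist view shows the red tin at (258,175), with purple at (166,120), pink at (331,246) and gherkins at (247,300). I'll re-measure now that the arm is still.

```bash
cat > tin.py <<'E'
from h import *
cams.grab_frame("wrist")
c=cams.get_calibration("wrist");f=cams.grab_frame("wrist")
hsv=cv2.cvtColor(f,cv2.COLOR_RGB2HSV)
m=((hsv[...,0]<6)|(hsv[...,0]>174))&(hsv[...,1]>180)&(hsv[...,2]>100)
n,l,st,ce=cv2.connectedComponentsWithStats(m.astype(np.uint8))
for i in range(1,n):
    if st[i,4]>100 and st[i,0]>100:
        P=onz("wrist",ce[i],.022,c);print(st[i],ce[i],P); go([P[0],P[1],.06],79); go([P[0],P[1],.002],79)
E
python3 tin.py
```

```text
[ 230  170   42   40 1296] [250.57021605 189.28703704] [ 0.51857691 -0.30858888  0.022     ]
t 2.33 pos [ 0.5162 -0.3058  0.1564] shift [-0.0038 -0.0027  0.0964] n 2.3144417705183877 head 79.0 turn -0.021802574330649804 F [ 0.45 -0.25 -0.32] grip 1.003
t 2.33 pos [ 0.5162 -0.3058  0.1564] shift [-0.0043 -0.003   0.1544] n 3.7046904107929852 head 79.0 turn -0.021802574330649804 F [ 0.45 -0.25 -0.32] grip 1.003
```

Emit:
jog_arm(
  targets=[
    [-0.004,-0.003,0.035,0],
    [-0.004,-0.003,0.07,0],
    [-0.004,-0.003,0.1,0],
    [-0.004,-0.003,0.11,0],
    [-0.004,-0.003,0.11,0],
  ],
)

```text
time: 2.75
tool_pos: [0.5217, -0.3104, 0.0507]
tool_rot: [-0.001, 0.096, 0.995, 0.001]
contact_force: [-0.2, 0.0, -0.6]
gripper_width: 1.001
```

```bash
python3 -c "
from h import *
go([.5187,-.309,.003],79)"
```

```text
t 2.75 pos [ 0.5217 -0.3104  0.0507] shift [0.0031 0.0008 0.0477] n 1.1473216144537697 head 79.0 turn 0.03487772195420291 F [-0.16  0.04 -0.6 ] grip 1.001
```

Emit:
jog_arm(
  targets=[
    [0.003,0.001,0.02,0],
    [0.003,0.001,0.036,0],
    [0.003,0.001,0.045,0],
    [0.003,0.001,0.047,0],
    [0.003,0.001,0.047,0],
  ],
)

```text
time: 3.17
tool_pos: [0.5205, -0.3104, 0.0061]
tool_rot: [0.001, 0.096, 0.995, -0.001]
contact_force: [0.5, 0.1, -0.2]
gripper_width: 1.002
```

Emit:
jog_arm(
  targets=[
    [0,0,0,0],
    [0,0,0,0],
    [0,0,0,0],
    [0,0,0,0],
    [0,0,0,0],
  ],
  fingers=0,
)

```text
time: 3.58
tool_pos: [0.5205, -0.3106, 0.006]
tool_rot: [0.001, 0.096, 0.995, -0.001]
contact_force: [-0.9, -0.2, 5.1]
gripper_width: 0.514
```

Emit:
jog_arm(
  targets=[
    [0,0,0,0],
    [0,0,0,0],
    [0,0,0,0],
  ],
)

```text
time: 3.83
tool_pos: [0.5205, -0.3106, 0.0059]
tool_rot: [0.001, 0.096, 0.995, -0.001]
contact_force: [-0.7, -0.8, 6.6]
gripper_width: 0.513
```

Emit:
jog_arm(
  targets=[
    [0,0,-0.02,0],
    [0,0,-0.06,0],
    [0,0,-0.1,0],
    [0,0,-0.14,0],
    [0,0,-0.18,0],
  ],
)

```text
time: 4.25
tool_pos: [0.5188, -0.3093, 0.1854]
tool_rot: [-0.001, 0.096, 0.995, 0.0]
contact_force: [1.3, -0.7, -1.2]
gripper_width: 0.515
```

```bash
python3 - <<'E'
from h import *
p=np.load("stand.npy"); w=stand2w(p,[(0,-.072,.138)])[0]
c=cams.get_calibration("wrist");f=cams.grab_frame("wrist");cv2.imwrite("pics/w2.png",f[...,::-1])
go([w[0],w[1],.19],90+np.degrees(p[2]))
E
```

```text
t 4.3 pos [ 0.5229 -0.3123  0.1963] shift [0.0442 0.2099 0.0044] n 5.145085764410196 head 79.0 turn 0.021634495867814962 F [ 3.35 -1.83  6.29] grip 0.508
```

View pics/w2.png

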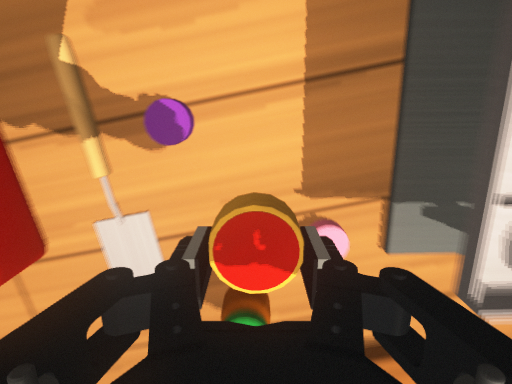

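The wrist view shows the red tin held centred between the pads at (257,248). Moving above the middle lane.

Emit:
jog_arm(
  targets=[
    [0.008,0.015,-0.035,0],
    [0.016,0.05,-0.05,0],
    [0.025,0.088,-0.05,0],
    [0.034,0.126,-0.05,0],
    [0.04,0.165,-0.05,0],
  ],
)

```text
time: 4.72
tool_pos: [0.511, -0.1388, 0.2342]
tool_rot: [0.0, 0.097, 0.995, -0.0]
contact_force: [0.6, -0.6, -1.1]
gripper_width: 0.513
```

Emit:
jog_arm(
  targets=[
    [0.002,0.025,0,0],
    [0.004,0.045,0,0],
    [0.004,0.045,0,0],
    [0.004,0.045,0,0],
  ],
)

```text
time: 5.05
tool_pos: [0.5161, -0.0944, 0.2337]
tool_rot: [-0.0, 0.095, 0.995, -0.0]
contact_force: [-0.2, 0.2, -0.7]
gripper_width: 0.513
```

```bash
python3 - <<'E'
from h import *
p=np.load("stand.npy"); w=stand2w(p,[(0,-.072,.138)])[0]
go([w[0],w[1],.19],90+np.degrees(p[2]))
c=cams.get_calibration("wrist");f=cams.grab_frame("wrist");
np.save("c3.npy",c,allow_pickle=True)
g=np.ascontiguousarray(f[...,::-1]); cv2.imwrite("pics/w3raw.png",g)
for P in [(-.033,-.137,.150),(.033,-.137,.150),(-.033,.137,.15),(.033,.137,.15),(-.103,-.139,.162),(-.103,.139,.162),(-.103,.06,.174),(.103,.06,.174),(0,-.137,.15)]:
    u=proj("wrist",stand2w(p,[P]),c)[0]; print(P,u.round()); cv2.drawMarker(g,tuple(int(x) for x in u),(0,255,0),0,8,1)
cv2.imwrite("pics/w3.png",cv2.resize(g,None,fx=1.5,fy=1.5,interpolation=cv2.INTER_CUBIC))
E
```

```text
t 5.05 pos [ 0.5161 -0.0944  0.2337] shift [-0.004  -0.0027  0.0437] n 1.0546114474341481 head 79.1 turn 0.12613779781806045 F [-0.18  0.19 -0.74] grip 0.513
(-0.033, -0.137, 0.15) [166. 159.]
(0.033, -0.137, 0.15) [172. 239.]
(-0.033, 0.137, 0.15) [523. 160.]
(0.033, 0.137, 0.15) [505. 239.]
(-0.103, -0.139, 0.162) [150.  57.]
(-0.103, 0.139, 0.162) [564.  60.]
(-0.103, 0.06, 0.174) [461.  55.]
(0.103, 0.06, 0.174) [415. 332.]
(0, -0.137, 0.15) [169. 200.]
```

View pics/w3.png

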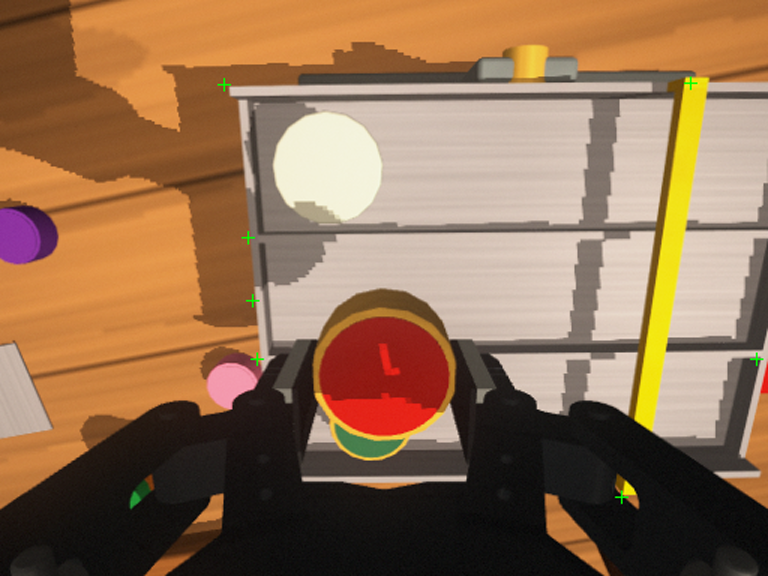

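The wrist view shows the tray in place, with the jar at (327,167) and the held tin over the middle lane. Tray markers fall within about 5 px. The dividers look a few mm off the prediction, so I'll enlarge that part and refine.

```bash
python3 - <<'E'
import cv2
g=cv2.imread("pics/w3raw.png")[45:255,145:345]; cv2.imwrite("pics/w3c.png",cv2.resize(g,None,fx=2.8,fy=2.8,interpolation=cv2.INTER_CUBIC))
E
```

```text
(no output)
```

View pics/w3c.png

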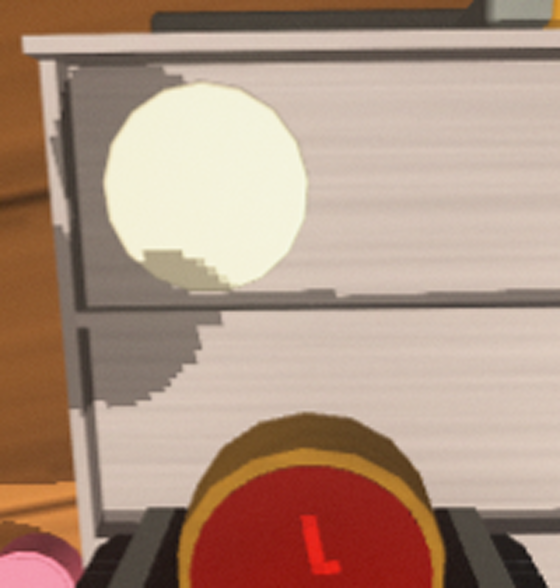

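```bash
python3 - <<'E'
from h import *
p=np.load("stand.npy"); c=np.load("c3.npy",allow_pickle=True).item()
def loc(u,z):
    P=onz("wrist",u,z,c)[:2]-p[:2]; t=p[2]; return (np.array([np.cos(t)*P[0]+np.sin(t)*P[1],-np.sin(t)*P[0]+np.cos(t)*P[1]])*1e3).round(1)
k=lambda u:(u[0]/2.8+145,u[1]/2.8+45)
for n,u,z in [("wallcorner -103,-139",k((24,37)),.162),("wall inner top -98",k((300,53)),.162),("div1 top -33.5",k((300,298)),.150),("div1 face bottom -31.5",k((150,312)),.138),("div2 top 33.5",k((110,509)),.150),("div2 right end",(650/1.5,344/1.5),.15),("jar -67",k((205,186)),.184),("endwall outer -139",k((62,250)),.150),("bar -103,60",(690/1.5,79/1.5),.174),("bar 55 edge",(645/1.5,365/1.5),.174),("farend inner",(752/1.5,345/1.5),.150)]: print(n,loc(u,z))
print(np.array(c["camera_matrix"]),c["distortion"],np.array(c["cam_to_world"]).round(3))
E
```

```text
wallcorner -103,-139 [-102.1 -136.5]
wall inner top -98 [-98.6 -71.2]
div1 top -33.5 [-38.7 -71.3]
div1 face bottom -31.5 [ -33.  -114.1]
div2 top 33.5 [  22.3 -126. ]
div2 right end [24.1 75.9]
jar -67 [-68.1 -91.9]
endwall outer -139 [ -51.3 -134.5]
bar -103,60 [-104.6   59.2]
bar 55 edge [25.2 59.8]
farend inner [ 24.7 132.4]
[[301.14099355   0.         255.74201976]
 [  0.         301.14099355 189.71417545]
 [  0.           0.           1.        ]] [-0.01679807  0.          0.          0.          0.        ] [[ 0.188 -0.948 -0.256  0.452]
 [ 0.982  0.182  0.049 -0.081]
 [ 0.    -0.26   0.966  0.376]
 [ 0.     0.     0.     1.   ]]
```

Emit:
jog_arm(
  targets=[
    [-0.0015,0,0.03,0],
    [-0.0015,0,0.055,0],
    [-0.0015,0,0.07,0],
    [-0.0015,0,0.077,0],
    [-0.0015,0,0.077,0],
  ],
)

```text
time: 5.52
tool_pos: [0.5163, -0.0962, 0.1548]
tool_rot: [-0.002, 0.097, 0.995, 0.0]
contact_force: [-0.4, -0.2, -1.8]
gripper_width: 0.515
```

```bash
python3 - <<'E'
from h import *
p=np.load("stand.npy"); c=np.load("c3.npy",allow_pickle=True).item()
P=onz("wrist",(256,248),.2497,c);print("tin seen",P,"tcp then .5161 -.0944")
w=stand2w(p,[(-.0025,-.072,.138)])[0]
go([w[0],w[1],.145],90+np.degrees(p[2]))
c=cams.get_calibration("wrist");f=cams.grab_frame("side")[145:255,190:310,::-1];g=cams.grab_frame("wrist")[60:384,90:470,::-1]
cv2.imwrite("pics/m4.png",np.hstack([cv2.resize(f,(420,385),interpolation=2),cv2.resize(g,(380,324))[:, :] if 0 else cv2.copyMakeBorder(np.ascontiguousarray(g),0,61,0,0,0)]))
E
```

```text
tin seen [ 0.51235384 -0.09277408  0.2497    ] tcp then .5161 -.0944
t 5.52 pos [ 0.5163 -0.0962  0.1548] shift [-0.001  -0.001   0.0098] n 0.23777629113640988 head 78.9 turn -0.08308060048130983 F [-0.41 -0.22 -1.83] grip 0.515
```

View pics/m4.png

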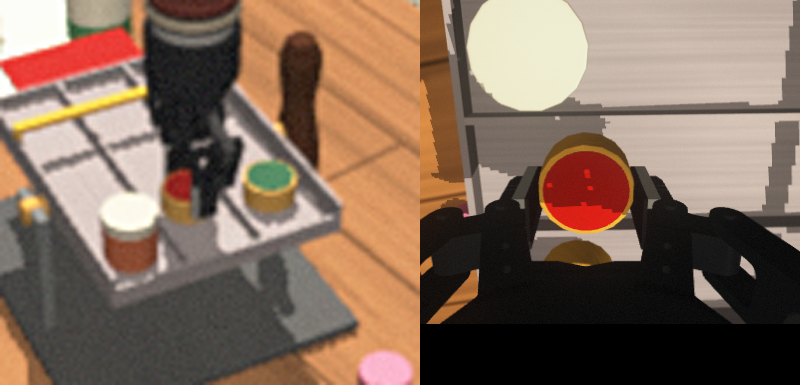

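The tin hangs over the middle lane, with about 8 mm to the upper divider in the wrist view (lid at (585,190)), so it is centred. Lowering to contact.

Emit:
jog_arm(
  targets=[
    [0,0,0.004,0],
    [0,0,0.007,0],
    [0,0,0.008,0],
    [0,0,0.008,0],
  ],
)

```text
time: 5.95
tool_pos: [0.5179, -0.0955, 0.1494]
tool_rot: [0.0, 0.096, 0.995, -0.0]
contact_force: [0.6, 0.2, -0.7]
gripper_width: 0.509
```

Emit:
jog_arm(
  targets=[
    [0,0,0.001,0],
    [0,0,0.002,0],
    [0,0,0.002,0],
  ],
)

```text
time: 6.2
tool_pos: [0.5177, -0.0954, 0.1472]
tool_rot: [-0.0, 0.096, 0.995, 0.0]
contact_force: [1.0, 0.1, -1.0]
gripper_width: 0.513
```

Emit:
jog_arm(
  targets=[
    [0,0,0.001,0],
    [0,0,0.002,0],
    [0,0,0.002,0],
  ],
)

```text
time: 6.45
tool_pos: [0.5177, -0.0955, 0.145]
tool_rot: [-0.0, 0.096, 0.995, 0.0]
contact_force: [0.4, -0.2, -1.3]
gripper_width: 0.511
```

Emit:
jog_arm(
  targets=[
    [0,0,0.001,0],
    [0,0,0.001,0],
  ],
)

```text
time: 6.62
tool_pos: [0.5177, -0.0955, 0.1441]
tool_rot: [-0.0, 0.096, 0.995, 0.0]
contact_force: [-1.2, -0.3, -0.9]
gripper_width: 0.509
```

Emit:
jog_arm(
  targets=[
    [0,0,0.001,0],
    [0,0,0.001,0],
  ],
)

```text
time: 6.78
tool_pos: [0.5181, -0.0956, 0.1439]
tool_rot: [0.0, 0.096, 0.995, -0.0]
contact_force: [-1.2, 1.3, 1.9]
gripper_width: 0.513
```

Emit:
jog_arm(
  targets=[
    [0,0,0,0],
    [0,0,0,0],
    [0,0,0,0],
    [0,0,0,0],
    [0,0,0,0],
  ],
  fingers=0.8,
)

```text
time: 7.2
tool_pos: [0.5177, -0.0955, 0.1432]
tool_rot: [-0.0, 0.096, 0.995, 0.0]
contact_force: [-0.4, 1.3, -0.1]
gripper_width: 0.802
```

Emit:
jog_arm(
  targets=[
    [0,0,-0.01,0],
    [0,0,-0.03,0],
    [0,0,-0.06,0],
    [0,0,-0.1,0],
    [0,0,-0.14,0],
  ],
)

```text
time: 7.62
tool_pos: [0.517, -0.0953, 0.2846]
tool_rot: [-0.001, 0.096, 0.995, 0.0]
contact_force: [-0.4, -0.3, 0.3]
gripper_width: 0.8
```

```bash
python3 - <<'E'
from h import *
cams.grab_frame("wrist")
f=cams.grab_frame("side")[145:255,190:310,::-1];g=cams.grab_frame("wrist")[:,90:470,::-1]
cv2.imwrite("pics/m5.png",np.hstack([cv2.resize(f,(420,384),interpolation=2),g]))
p=np.load("stand.npy"); w=stand2w(p,[(-.003,.184,.138)])[0]; print(w)
go([w[0],w[1],.28],90+np.degrees(p[2]))
E
```

```text
[0.56545625 0.15403137 0.138     ]
t 7.77 pos [ 0.5199 -0.0962  0.2895] shift [0.0031 0.2544 0.0091] n 6.103971378012784 head 79.0 turn 0.015099187785295953 F [ 0.47  0.12 -0.46] grip 0.804
```

View pics/m5.png

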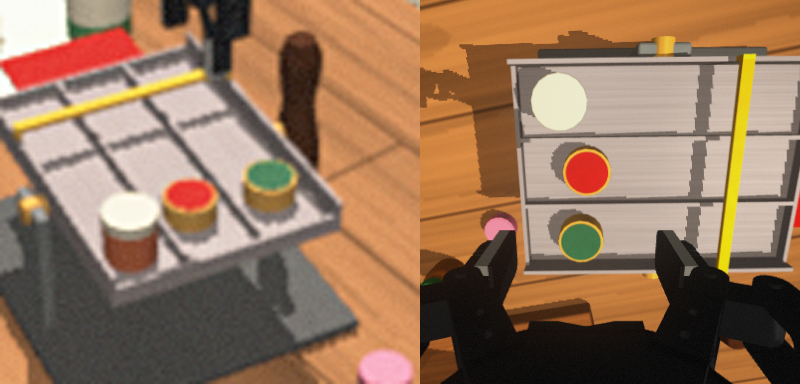

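The tin stands upright and square in the middle lane at (586,172), with the jar at (558,101) and the green tin at (581,241) undisturbed. Moving over the lip with the fingers shut.

Emit:
jog_arm(
  targets=[
    [0.001,0.038,0,0],
    [0.001,0.076,0,0],
    [0.002,0.114,0,0],
    [0.002,0.152,0,0],
    [0.003,0.19,0,0],
  ],
  fingers=0,
)

```text
time: 8.18
tool_pos: [0.5506, 0.0932, 0.2821]
tool_rot: [-0.001, 0.096, 0.995, -0.0]
contact_force: [0.3, -0.5, -0.6]
gripper_width: 0.088
```

Emit:
jog_arm(
  targets=[
    [0,0.035,0,0],
    [0,0.064,0,0],
    [0,0.064,0.03,0],
    [0,0.064,0.06,0],
    [0,0.064,0.06,0],
  ],
)

```text
time: 8.6
tool_pos: [0.559, 0.1545, 0.2149]
tool_rot: [-0.007, 0.095, 0.995, -0.002]
contact_force: [-1.4, -1.0, -2.4]
gripper_width: -0.003
```

```bash
python3 - <<'E'
from h import *
p=np.load("stand.npy"); w=stand2w(p,[(-.003,.184,.138)])[0]
print("wine",onz("scene",(383,194),0)[:2],"must",onz("scene",(334,116),.085)[:2],"plate",onz("scene",(368,144),.018)[:2])
go([w[0],w[1],.138],90+np.degrees(p[2]))
g=cams.grab_frame("wrist")[...,::-1]; cv2.imwrite("pics/w6.png",g)
E
```

```text
wine [0.73636701 0.34522041] must [0.45035674 0.37792554] plate [0.56834925 0.43744413]
t 8.6 pos [0.559  0.1545 0.2149] shift [-0.0074  0.0011  0.0768] n 1.850010779637486 head 79.1 turn 0.09131558179896615 F [-1.38 -1.02 -2.42] grip -0.003
```

View pics/w6.png

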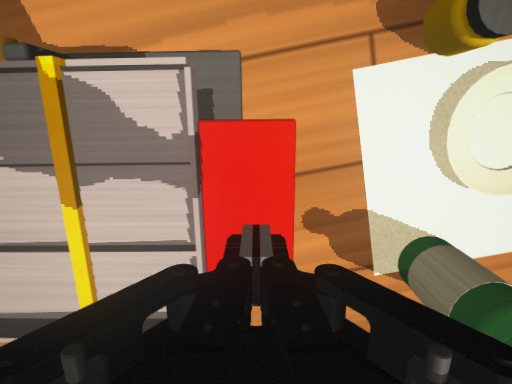

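The shut fingertips at (255,240) are over the red lip (columns 200–296). The mustard, plate and wine are clear. Descending to the lip.

Emit:
jog_arm(
  targets=[
    [-0.003,0,0.025,0],
    [-0.004,0,0.045,0],
    [-0.004,0,0.055,0],
    [-0.004,0,0.06,0],
    [-0.004,0,0.06,0],
  ],
)

```text
time: 9.07
tool_pos: [0.567, 0.1533, 0.1631]
tool_rot: [-0.001, 0.096, 0.995, -0.0]
contact_force: [0.5, 1.0, -1.0]
gripper_width: 0.0
```

Emit:
jog_arm(
  targets=[
    [0,0,0.003,0],
    [0,0,0.006,0],
    [0,0,0.009,0],
    [0,0,0.012,0],
    [0,0,0.012,0],
  ],
)

```text
time: 9.48
tool_pos: [0.567, 0.1536, 0.1508]
tool_rot: [-0.0, 0.096, 0.995, -0.0]
contact_force: [1.1, 0.1, 0.6]
gripper_width: 0.0
```

Emit:
jog_arm(
  targets=[
    [0,0,0.003,0],
    [0,0,0.006,0],
    [0,0,0.009,0],
    [0,0,0.012,0],
    [0,0,0.015,0],
  ],
)

```text
time: 9.9
tool_pos: [0.5672, 0.1536, 0.1361]
tool_rot: [-0.0, 0.096, 0.995, -0.0]
contact_force: [-0.7, -0.8, 3.1]
gripper_width: 0.002
```

Emit:
jog_arm(
  targets=[
    [0,0,0.003,0],
    [0,0,0.006,0],
    [0,0,0.009,0],
    [0,0,0.012,0],
    [0,0,0.015,0],
  ],
)

```text
time: 10.32
tool_pos: [0.5672, 0.1536, 0.1212]
tool_rot: [-0.0, 0.096, 0.995, -0.0]
contact_force: [-1.2, -0.6, 4.1]
gripper_width: 0.002
```

Emit:
jog_arm(
  targets=[
    [0,0,0.004,0],
    [0,-0.001,0.008,0],
    [0,-0.001,0.012,0],
    [0,-0.002,0.016,0],
    [0,-0.002,0.02,0],
  ],
)

```text
time: 10.73
tool_pos: [0.567, 0.1516, 0.101]
tool_rot: [0.0, 0.096, 0.995, -0.0]
contact_force: [-1.1, -0.3, 4.5]
gripper_width: 0.0
```

Emit:
jog_arm(
  targets=[
    [0,-0.001,0.003,0],
    [0,-0.001,0.006,0],
    [0,-0.002,0.009,0],
    [0,-0.002,0.012,0],
    [0,-0.003,0.015,0],
  ],
)

```text
time: 11.15
tool_pos: [0.5665, 0.1485, 0.0862]
tool_rot: [0.0, 0.096, 0.995, -0.0]
contact_force: [0.0, 0.0, 4.4]
gripper_width: -0.001
```

Emit:
jog_arm(
  targets=[
    [0,-0.001,0.003,0],
    [0,-0.001,0.006,0],
    [0,-0.002,0.009,0],
    [0,-0.003,0.012,0],
    [0,-0.003,0.012,0],
  ],
)

```text
time: 11.57
tool_pos: [0.5658, 0.1455, 0.0737]
tool_rot: [0.0, 0.096, 0.995, -0.0]
contact_force: [1.1, -1.2, 3.6]
gripper_width: 0.002
```

Emit:
jog_arm(
  targets=[
    [0,-0.001,0.002,0],
    [0,-0.001,0.004,0],
    [0,-0.002,0.006,0],
    [0,-0.002,0.006,0],
  ],
)

```text
time: 11.9
tool_pos: [0.5651, 0.1438, 0.0675]
tool_rot: [-0.0, 0.096, 0.995, 0.0]
contact_force: [1.8, -0.2, 1.9]
gripper_width: -0.001
```

Emit:
jog_arm(
  targets=[
    [0,0,0.001,0],
    [0,-0.001,0.003,0],
    [0,-0.001,0.004,0],
    [0,-0.001,0.004,0],
  ],
)

```text
time: 12.23
tool_pos: [0.5649, 0.1427, 0.0639]
tool_rot: [-0.0, 0.096, 0.995, -0.0]
contact_force: [0.2, -0.3, 1.6]
gripper_width: -0.0
```

Emit:
jog_arm(
  targets=[
    [0,0,0.001,0],
    [0,-0.001,0.002,0],
    [0,-0.001,0.004,0],
    [0,-0.001,0.004,0],
  ],
)

```text
time: 12.57
tool_pos: [0.5648, 0.1417, 0.0599]
tool_rot: [-0.0, 0.096, 0.995, -0.0]
contact_force: [-0.4, 0.3, 2.9]
gripper_width: 0.0
```

Emit:
jog_arm(
  targets=[
    [0,0,0.001,0],
    [0,-0.001,0.002,0],
    [0,-0.001,0.004,0],
    [0,-0.001,0.004,0],
  ],
)

```text
time: 12.9
tool_pos: [0.5649, 0.1407, 0.0564]
tool_rot: [0.0, 0.096, 0.995, -0.0]
contact_force: [-1.0, 0.8, 5.2]
gripper_width: 0.001
```

Emit:
jog_arm(
  targets=[
    [0,0,0.001,0],
    [0,-0.001,0.002,0],
    [0,-0.001,0.003,0],
    [0,-0.001,0.003,0],
  ],
)

```text
time: 13.23
tool_pos: [0.565, 0.1401, 0.0544]
tool_rot: [0.0, 0.096, 0.995, 0.0]
contact_force: [-1.9, 1.0, 8.8]
gripper_width: 0.003
```

Emit:
jog_arm(
  targets=[
    [0,0,0.001,0],
    [0,0,0.002,0],
    [0,0,0.003,0],
    [0,0,0.003,0],
    [0,0,0.003,0],
  ],
)

```text
time: 13.65
tool_pos: [0.5654, 0.1399, 0.0526]
tool_rot: [0.0, 0.096, 0.995, -0.0]
contact_force: [-4.6, -0.8, 13.5]
gripper_width: 0.002
```

Emit:
jog_arm(
  targets=[
    [0,0,0,0],
    [0,0,0,0],
    [0,0,0,0],
    [0,0,0,0],
    [0,0,0,0],
  ],
)

```text
time: 14.07
tool_pos: [0.5654, 0.1399, 0.0526]
tool_rot: [0.0, 0.096, 0.995, -0.0]
contact_force: [-4.7, -0.7, 13.6]
gripper_width: 0.002
```

```bash
python3 - <<'E'
from h import *
c=cams.get_calibration("scene")
a=cams.grab_frame("scene")[120:260,170:330,::-1];b=cams.grab_frame("side")[145:255,180:300,::-1]
cv2.imwrite("pics/m7.png",np.hstack([cv2.resize(a,(400,350),interpolation=2),cv2.resize(b,(382,350),interpolation=2)]))
print(manip.state()["contact_force"])
E
```

```text
[-4.10814789 -0.73564971 13.00466814]
```

View pics/m7.png

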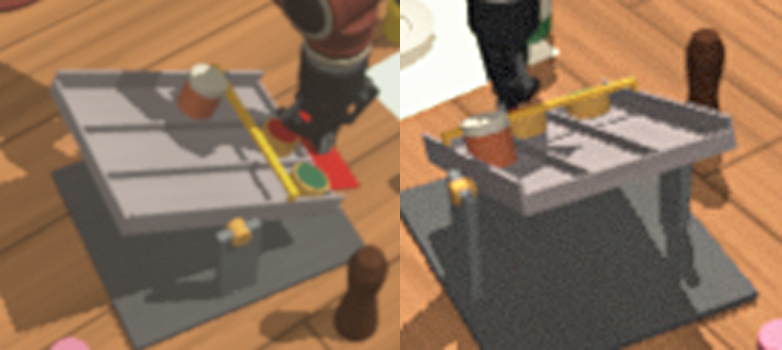

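Both tins passed under the bar: the green one is at (313,178) and the red one at (283,135) in the left half. The jar stopped at the bar at (203,90). Firm seating was held at about 13 N for 0.6 s. Now leading the tray back gently.

Emit:
jog_arm(
  targets=[
    [0,0,-0.002,0],
    [0,0.001,-0.005,0],
    [0,0.002,-0.008,0],
    [0,0.003,-0.011,0],
    [0,0.004,-0.014,0],
  ],
)

```text
time: 14.58
tool_pos: [0.5654, 0.1441, 0.0643]
tool_rot: [0.0, 0.096, 0.995, 0.0]
contact_force: [1.6, 1.1, 1.0]
gripper_width: 0.002
```

Emit:
jog_arm(
  targets=[
    [0,0.001,-0.003,0],
    [0,0.002,-0.006,0],
    [0,0.003,-0.009,0],
    [0,0.003,-0.012,0],
    [0,0.004,-0.015,0],
  ],
)

```text
time: 15.0
tool_pos: [0.5658, 0.1477, 0.0793]
tool_rot: [-0.0, 0.096, 0.995, -0.0]
contact_force: [0.9, 1.2, 1.4]
gripper_width: -0.001
```

Emit:
jog_arm(
  targets=[
    [0,0.001,-0.003,0],
    [0,0.001,-0.006,0],
    [0,0.002,-0.009,0],
    [0,0.002,-0.012,0],
    [0,0.003,-0.015,0],
  ],
)

```text
time: 15.42
tool_pos: [0.5665, 0.1504, 0.0945]
tool_rot: [-0.0, 0.096, 0.995, -0.0]
contact_force: [-0.0, 0.1, 2.7]
gripper_width: -0.003
```

Emit:
jog_arm(
  targets=[
    [0,0.001,-0.003,0],
    [0,0.001,-0.006,0],
    [0,0.001,-0.009,0],
    [0,0.002,-0.012,0],
    [0,0.002,-0.015,0],
  ],
)

```text
time: 15.83
tool_pos: [0.5671, 0.1526, 0.1096]
tool_rot: [0.0, 0.096, 0.995, -0.0]
contact_force: [-0.4, 1.4, 1.1]
gripper_width: -0.002
```

Emit:
jog_arm(
  targets=[
    [0,0,-0.002,0],
    [0,0,-0.004,0],
    [0,0,-0.006,0],
    [0,0.001,-0.008,0],
    [0,0.001,-0.01,0],
  ],
)

```text
time: 16.25
tool_pos: [0.5673, 0.1534, 0.1194]
tool_rot: [-0.0, 0.096, 0.995, -0.0]
contact_force: [0.4, -0.7, 1.2]
gripper_width: -0.001
```

Emit:
jog_arm(
  targets=[
    [0,0,-0.002,0],
    [0,0,-0.004,0],
    [0,0,-0.006,0],
    [0,0,-0.008,0],
    [0,0,-0.01,0],
  ],
)

```text
time: 16.67
tool_pos: [0.5673, 0.1537, 0.1295]
tool_rot: [0.0, 0.096, 0.995, 0.0]
contact_force: [0.4, 0.4, 0.7]
gripper_width: -0.0
```

Emit:
jog_arm(
  targets=[
    [0,0,-0.002,0],
    [0,0,-0.004,0],
    [0,0,-0.006,0],
    [0,0,-0.008,0],
    [0,0,-0.01,0],
  ],
)

```text
time: 17.08
tool_pos: [0.567, 0.1535, 0.1392]
tool_rot: [-0.0, 0.096, 0.995, -0.0]
contact_force: [0.4, 0.5, -0.3]
gripper_width: -0.003
```

Emit:
jog_arm(
  targets=[
    [0,0,-0.002,0],
    [0,0,-0.004,0],
    [0,0,-0.008,0],
    [0,0,-0.015,0],
    [0,0,-0.03,0],
  ],
)

```text
time: 17.5
tool_pos: [0.5659, 0.1534, 0.1678]
tool_rot: [-0.002, 0.096, 0.995, -0.0]
contact_force: [0.3, 0.1, -0.4]
gripper_width: -0.002
```

Emit:
jog_arm(
  targets=[
    [0,0,-0.03,0],
    [0,0,-0.06,0],
    [0,0,-0.09,0],
    [0,0,-0.12,0],
    [0,0,-0.12,0],
  ],
)

```text
time: 17.92
tool_pos: [0.5702, 0.1541, 0.2986]
tool_rot: [0.007, 0.096, 0.995, 0.002]
contact_force: [0.6, -0.0, 1.5]
gripper_width: 0.004
```

```bash
python3 - <<'E'
from h import *
p=np.load("stand.npy")
for n in ("scene","side"):
    f=cams.grab_frame(n); a=cv2.imread(f"pics/{n}0.png")[...,::-1]
    def comp(im,lo,hi):
        h=cv2.cvtColor(np.ascontiguousarray(im),cv2.COLOR_RGB2HSV); m=cv2.inRange(h,lo,hi)
        k,l,st,ce=cv2.connectedComponentsWithStats(m); return [(st[i,4],ce[i]) for i in range(1,k) if st[i,4]>12]
    def loc(u,z):
        P=onz(n,u,z)[:2]-p[:2]; t=p[2]; return (np.array([np.cos(t)*P[0]+np.sin(t)*P[1],-np.sin(t)*P[0]+np.cos(t)*P[1]])*1e3).round()
    for nm,lo,hi,z in (("bar",(22,180,120),(32,255,255),.174),("red",(0,190,110),(5,255,255),.16),("green",(55,60,50),(85,255,200),.16),("pale",(18,15,170),(35,90,255),.184)):
        for tag,im in (("before",a),("after",f)):
            print(n,nm,tag,[(int(s),c.round(1).tolist(),loc(c,z).tolist()) for s,c in comp(im,lo,hi) if np.abs(loc(c,z)).max()<230])
    d=np.abs(f.astype(int)-a).max(2)>60; ys,xs=np.nonzero(d); print(n,"diff bbox",xs.min(),xs.max(),ys.min(),ys.max())
print(manip.state()["tool_pos"],manip.state()["contact_force"],manip.state()["time"])
E
```

```text
scene bar before [(85, [266.7, 165.2], [1.0, 60.0])]
scene bar after [(59, [272.7, 174.7], [37.0, 61.0])]
scene red before [(148, [295.9, 151.4], [-20.0, 162.0])]
scene red after [(355, [299.6, 156.7], [1.0, 163.0]), (67, [282.9, 160.4], [-6.0, 114.0])]
scene green before [(109, [229.8, 204.1], [68.0, -77.0])]
scene green after [(83, [295.0, 179.1], [66.0, 115.0])]
scene pale before [(178, [204.9, 164.0], [-64.0, -93.0]), (13, [283.0, 186.0], [89.0, 66.0])]
scene pale after []
scene diff bbox 73 366 0 260
side bar before [(133, [148.2, 169.3], [-211.0, 176.0]), (14, [242.5, 167.5], [54.0, 60.0]), (18, [215.6, 175.0], [-36.0, 60.0])]
side bar after [(140, [148.9, 169.6], [-210.0, 174.0])]
side red before [(287, [210.0, 160.9], [-15.0, 155.0])]
side red after [(338, [211.1, 161.9], [-14.0, 149.0])]
side green before [(14, [212.5, 153.1], [9.0, 193.0]), (67, [266.7, 194.7], [67.0, -76.0])]
side green after [(16, [212.4, 153.1], [9.0, 194.0]), (43, [238.0, 161.0], [65.0, 116.0])]
side pale before [(1001, [169.4, 153.1], [-128.0, 219.0]), (15, [162.4, 178.0], [-189.0, 101.0]), (146, [226.5, 205.1], [-68.0, -94.0])]
side pale after [(991, [169.3, 153.1], [-128.0, 219.0]), (19, [217.2, 147.2], [23.0, 185.0]), (15, [162.4, 178.0], [-189.0, 101.0])]
side diff bbox 0 298 10 383
[0.56811274 0.15372999 0.292035  ] [-0.54801915  0.30810544 -0.20316536] 18.0167
```

Emit:
jog_arm(
  targets=[
    [0,0.03,-0.02,0],
    [0.02,0.06,-0.03,0],
    [0.05,0.09,-0.03,0],
    [0.08,0.115,-0.03,0],
    [0.11,0.14,-0.03,0],
  ],
)

```text
time: 18.43
tool_pos: [0.4843, 0.313, 0.3173]
tool_rot: [-0.001, 0.096, 0.995, -0.001]
contact_force: [0.6, 0.8, 1.0]
gripper_width: -0.005
```

```bash
python3 - <<'E'
from h import *
p=np.load("stand.npy"); cams.grab_frame("side"); cams.grab_frame("side")
exp=stand2w(p,[(-.067,.03,.184)])
for n in ("scene","side"):
    f=cams.grab_frame(n); cv2.imwrite(f"pics/{n}9.png",f[...,::-1]); h=cv2.cvtColor(f,cv2.COLOR_RGB2HSV)
    def loc(u,z):
        P=onz(n,u,z)[:2]-p[:2]; t=p[2]; return (np.array([np.cos(t)*P[0]+np.sin(t)*P[1],-np.sin(t)*P[0]+np.cos(t)*P[1]])*1e3).round().tolist()
    for nm,lo,hi,z in (("lid",(18,15,100),(40,100,255),.184),("bar",(22,150,70),(32,255,255),.174),("terra",(4,110,40),(14,230,200),.155),("red",(0,190,80),(5,255,255),.16),("lip",(0,190,80),(5,255,255),.138)):
        k,l,st,ce=cv2.connectedComponentsWithStats(cv2.inRange(h,lo,hi))
        print(n,nm,[(int(st[i,4]),loc(ce[i],z)) for i in range(1,k) if st[i,4]>12 and abs(loc(ce[i],z)[0])<110 and abs(loc(ce[i],z)[1])<200])
s=manip.state();print(s["tool_pos"],s["contact_force"],s["time"])
E
```

```text
scene lid [(190, [-65.0, 31.0]), (28, [66.0, 111.0])]
scene bar [(183, [11.0, 61.0])]
scene terra [(112555, [85.0, -81.0]), (54, [-13.0, 110.0]), (85, [-53.0, 26.0])]
scene red [(348, [3.0, 163.0]), (60, [-6.0, 114.0])]
scene lip [(348, [-13.0, 174.0]), (60, [-22.0, 123.0])]
side lid [(139, [-72.0, 30.0])]
side bar [(94, [28.0, 63.0])]
side terra [(32, [61.0, 164.0]), (118, [-76.0, 17.0])]
side red [(335, [-14.0, 149.0])]
side lip [(335, [-3.0, 179.0])]
[0.4849139  0.31242722 0.31751835] [-0.70412587 -0.32473122  0.23600165] 18.6333
```

Both cameras agree. The tray is level, the red tin is at about (-6, 114) mm, the green tin at about (66, 115), and the jar stands upright at the bar at about (-67, 30). The arm is clear.

```bash
python3 -c "
from plant import manip
print(manip.job_done())"
```

```text
the job is handed in; nothing more can be done
None
```

The job is done and handed in, at about 19 s on the robot's clock.

- **Loading:** I set the red-lidded tin upright in the middle lane, about 70 mm from the tray's middle on the side where the jar and green tin stood.
- **Pressing:** I pushed the lip down until the force rose at the rest. I held it at about 13 N for over half a second, with a peak reading of 13.6 N.
- **Sliding:** A picture taken during the hold showed both tins past the yellow bar and the jar stopped at it.
- **Returning:** I led the tray back at about 25–35 mm/s at the lip until the force faded to zero near the level height, then moved the arm clear.

**Final checks:**
- Measured from the tray's middle, the red tin is at y ≈ 114 mm, the green tin at ≈ 115 mm and the jar at ≈ 30 mm. The bar reads 61–63 mm against its nominal 60, so the tray is level.
- The red tin's final position comes from the scene camera only; the side camera did not pick it out.
- These last checks were numbers from image code. I had used all my picture views, so I did not look at a final picture.
- Wrist-camera readings of the dividers disagreed with the fitted stand pose by about 3 mm. I allowed for that when placing the tin.
- I did not re-measure every item left on the counter at the end.

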